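Set the height stop to the sample gift tin and clamp it

ROBOT

A 6-joint arm with a two-finger parallel gripper is mounted at the origin on the work surface. World frame = base frame: x ahead of the robot, y to its left, z up, the work surface at z = 0. Lengths are in m, angles in degrees, forces in N, time in s.
With the tool pointing down it reaches from about 0.375 to 0.9 m from the base axis. Payload 3.1 kg.
Tool frame: the origin (TCP) lies midway between the tips of the shut fingers; the grasp point (between the pads) lies bot.hold_point_z behind it (bot.hold_point_z is the distance from the TCP to the grasp point, in m); z points along the fingers, y is the direction in which the jaws open and shut (so a half turn about z gives the same grasp; the last joint's range is limited). The gripper opens to 87 mm and grips with 3 to 60 N. Pads are 19 mm wide; open, the fingers measure 117 mm over their backs; the gripper's body (75 mm by 190 mm) begins 51 mm behind the grasp point.
Start: joints at [59.96, 30.224, 82.088, -0, 67.689, -10.227], TCP at [0.212, 0.588, 0.223] pointing down, gripper open.
Joint ranges: [-176.69, 176.69], [-43.24, 126.21], [12.49, 139.97], [-82, 262], [0, 151.66], [-163.58, 163.58]. Speed limits (degrees/s): [159.86, 159.86, 180, 180, 180, 180].

INTERFACE

Orientations are given as a 3x3 rotation matrix whose columns are the frame's x, y, z axes.
In Python, from rig import bot, vision gives the robot as it stands.
- The arm moves only by the shell command python3 -m inch 'ROWS'. ROWS is JSON, a list of rows, each a list of 5 numbers: the finger opening in mm, from 0 to 87, then the shift along the tool's x, y, z in mm, then the turn about the tool's z in rad. In form: [[hand, dx, dy, dz, roll], ...]. A call has 1 to 8 rows; each row is the pose to reach, as a shift and turn from the pose measured when the call began, along the tool's axes at that moment; what a row does not reach only later rows make up. A row lasts 1/10 s, in which the tool goes at most 50 mm and 8.59 degrees, less where a joint would pass 70% of its speed; a pose out of reach is approached as far as the arm can. A call with a gripper value outside its range is refused whole. The fingers move at their own pace and stop on an object; the grip force is fixed at half the most. Time passes only in rows, so rows that repeat a pose let the fingers close. It gives the time, the measured TCP pose, the force and the opening at its end, in the units of the state.
- bot.read_state(): the state, without advancing time (a new reading comes with each control period).
- vision.capture(name): name is "side" or "top"; returns (picture, depth): 420x560x3 uint8, red, green, blue; 420x560 float32, m along the optical axis (not along the pixel's ray), 0 where there is no reading.
- vision.camera_model(name): a dict with "intrinsics" (3x3 intrinsics, pixels), "camera_from_world" (4x4, takes a point from world to camera coordinates). Camera axes: x right, y down, z forward; pixel columns grow to the right and rows downward; lengths in m; the calibration is good to about 2 mm. A picture is of the moment at which its call begins. camera_model takes no time and is no camera call.
- bot.hand_in(): hands the job in, once; it reports no verdict.
The state is a dict: "time_s": time; "joint_positions": joint angles; "qvel": joint speeds; "tau": joint torques, N m; "position": TCP position; "tcp_rot": TCP orientation; "force": force on the tool from outside, world axes, zero at the start; "moment": the same for the moment, N m; "opening": opening from 0.0 (shut) to 1.0 (fully open).
Only numpy, scipy, OpenCV 4.12 (cv2) and the standard library are available. Lean on these libraries where they do the work, as an engineer would, in place of code of your own. Each camera call takes 0.05 s, during which the arm holds its last target. There are 200 camera calls.

TASK

On the gift-packing bench, push the height stop down gently until its foot rests on the lid of the tin that stands under it, without denting the lid. Then lock the stop there by swinging its clamp lever clockwise (seen from above) as far as it goes, leaving the foot resting on the lid and all the tins, the bottle, the jar and the cup where they stand.

Things in the scene. Friction and masses are not known exactly. Their poses are not given: they have to be found in the camera images.
- stand: the fixed stand: square aluminium column 28 mm wide and 256 mm tall on a steel foot plate (100 x 150 x 14 mm). Origin: on the bench under the column's axis; z up, the stop arm reaches out along the stand's -x
- stop: the sliding height stop, a steel arm on the column, straight up and down, starting 20 to 85 mm above the tin. Origin: centre of the underside of its round black foot (32 mm across), the face that must touch the lid; axes as the stand's, column axis 120 mm along +x. Its collar reaches 30 mm to either side and 75 mm above the origin; a clamp boss reaches 62 mm to -y
- knob_top (a point): centre of the flat top of the stop's round black push knob, 36 mm across, 18 mm high, 84 mm straight above the foot's underside. Friction holds the stop wherever it is left: about 3 N down on the knob moves it down, about 11 N moves it up; it does not spring back or fall
- clamp_lever (a joint): clamp lever angle in rad: 0 open (lever points along the stop's -y), 1.4 fully locked, at its end stop (points almost along -x); growing = clockwise from above. Starts between 0 and 0.3. It rides up and down with the stop, turns in a level plane with a steady friction of 0.2 N m (about 3 N at the pin) and stays where it is left
- lever_pivot (a point): a point on the lever's upright turning axis, on top of the clamp boss, at the height of the lever's underside: 120 mm along +x, 48 mm along -y and 75 mm above the stop's origin
- lever_pin (a point): centre of the top end of the upright black pin at the free end of the clamp lever, 70 mm from its turning axis; the pin is 15 mm across and stands free for 30 mm below this point, down to the flat lever bar (12 mm wide, 8 mm thick)
- tin_low: round bare-metal gift tin, 73 mm across, 68 mm tall when fully shut, but its deep, stiff slip-on lid sits 0 to 12 mm higher, differently each time, so the true height must be felt. Any one of the three tins stands under the stop's foot, centred within 8 mm; the others stand at the sides. Its lid dents above 20 N. Origin: centre of its underside
- tin_mid: round bare-metal gift tin, 73 mm across, 80 mm tall when fully shut, but its deep, stiff slip-on lid sits 0 to 12 mm higher, differently each time, so the true height must be felt. Any one of the three tins stands under the stop's foot, centred within 8 mm; the others stand at the sides. Its lid dents above 20 N. Origin: centre of its underside
- tin_tall: round bare-metal gift tin, 73 mm across, 92 mm tall when fully shut, but its deep, stiff slip-on lid sits 0 to 12 mm higher, differently each time, so the true height must be felt. Any one of the three tins stands under the stop's foot, centred within 8 mm; the others stand at the sides. Its lid dents above 20 N. Origin: centre of its underside
- wine: dark green glass bottle, 74 mm across, 290 mm tall, a bystander; origin: centre of its underside
- jam: amber jar with a brass lid, 64 mm across, 85 mm tall, a bystander; origin: centre of its underside
- cup: white cup, 76 mm across, 100 mm tall, a bystander; origin: centre of its underside
Things that resemble listed ones, but are neither listed nor needed, are in the scene too. What is shaped like the tin_tall but green or pink is not meant.

How it is judged:
By the outcome, as a careful person would: the job done as asked, in the order asked, and still so for the second after the job is handed in, with the robot touching nothing.
It also fails if it takes over 59 s, if anything falls off the work surface, if the arm or the gripper's body presses on something with over 40 N, if the wrist force passes 120 N, or if a joint passes its speed limit or range.

## Working session

There is one attempt and no reset: what is moved stays moved. The work goes in short steps, Python scripts to look and compute and a shell command to move; the robot and the scene stay as the last step left them, time stands still between calls to the robot, and variables do not carry over. Pictures are saved under pics/ and viewed, about 8 in all and at most 12, crops included, and the job is handed in when it is done.

```bash
mkdir -p pics; cat > h.py <<'E'
import numpy as np, cv2
from rig import bot, vision
def cap(n,tag):
    p,d=vision.capture(n); cv2.imwrite(f'pics/{tag}.png',p[:,:,::-1]); np.savez(f'pics/{tag}.npz',p=p,d=d); return p,d
def world(n,d):
    m=vision.camera_model(n);K=np.array(m["intrinsics"]);T=np.linalg.inv(np.array(m["camera_from_world"]))
    v,u=np.mgrid[:d.shape[0],:d.shape[1]]
    c=np.stack([(u-K[0,2])/K[0,0]*d,(v-K[1,2])/K[1,1]*d,d],-1)
    return c@T[:3,:3].T+T[:3,3]
E
python3 - <<'E'
from h import *
for n in("side","top"):
    p,d=cap(n,n+"0"); m=vision.camera_model(n); print(n,np.linalg.inv(np.array(m["camera_from_world"])).round(3).tolist(),np.array(m["intrinsics"]).round(1).tolist(),(d==0).mean())
s=bot.read_state();print(s,bot.hold_point_z)
E
```

```text
side [[0.865, -0.385, 0.321, 0.22], [-0.501, -0.668, 0.55, -0.548], [0.003, -0.637, -0.771, 0.962], [0.0, 0.0, 0.0, 1.0]] [[438.5, 0.0, 275.0], [0.0, 438.5, 212.1], [0.0, 0.0, 1.0]] 0.004060374149659864
top [[-0.019, -0.987, 0.158, 0.371], [-1.0, 0.019, -0.0, 0.021], [-0.003, -0.158, -0.987, 1.251], [0.0, 0.0, 0.0, 1.0]] [[466.1, 0.0, 279.9], [0.0, 466.1, 206.3], [0.0, 0.0, 1.0]] 0.004158163265306123
{'time_s': 0.1, 'joint_positions': array([ 5.99612884e+01,  3.02739058e+01,  8.21490851e+01,  1.94456476e-04,
        6.76890407e+01, -1.02277439e+01]), 'qvel': array([-0.01694336, -0.08702569, -0.13165672, -0.02652283,  0.08629588,
       -0.0503412 ]), 'tau': array([ 7.56340869e-04, -4.40986097e+01, -1.77151555e+01,  6.35346933e-02,
        5.33420721e-02, -3.49736445e-05]), 'position': array([0.21146531, 0.5874403 , 0.22166641]), 'tcp_rot': array([[-9.40815300e-01,  3.38918290e-01, -9.81521555e-04],
       [ 3.38919530e-01,  9.40813846e-01, -1.69112334e-03],
       [ 3.50276436e-04, -1.92369154e-03, -9.99998088e-01]]), 'force': array([ 0.63534095, -0.39366247,  1.31477123]), 'moment': array([ 0.02067755, -0.02591287, -0.00431051]), 'opening': 1.0016604038088888} 0.0187
```

View pics/side0.png

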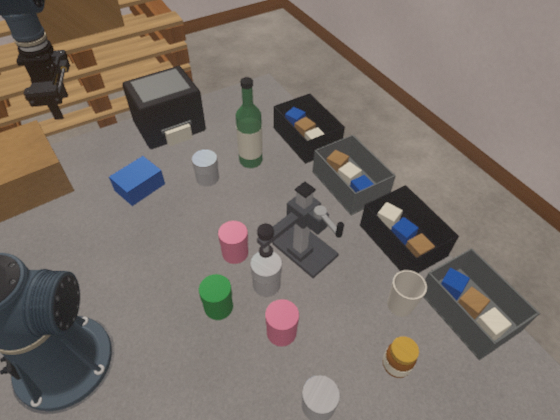

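View pics/top0.png

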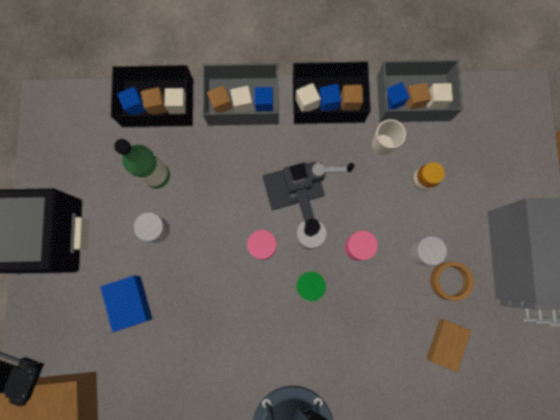

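The side view shows the knob at about (265,232), the lever pin at (340,229) and the column cap at (305,190). In the top view they are at about (312,227), (350,167) and (299,171). The tin under the foot is at (312,236). Green and pink tins stand near it. Next I'll measure these points.

```bash
python3 - <<'E'
from h import *
big=[]
for n,b in(("top",(255,140,375,260)),("side",(200,170,360,300))):
    z=np.load(f'pics/{n}0.npz');p,d=z['p'],z['d'];W=world(n,d)
    x0,y0,x1,y1=b
    P=W[y0:y1,x0:x1];C=p[y0:y1,x0:x1]
    dark=(C.max(-1)<45)&(d[y0:y1,x0:x1]>0)&(P[...,2]>0.1)
    k,l,st,ce=cv2.connectedComponentsWithStats(dark.astype(np.uint8))
    for i in range(1,k):
        if st[i,4]<15: continue
        q=P[l==i]; zt=np.percentile(q[:,2],90); t=q[q[:,2]>zt-0.006]
        print(n,(ce[i]+[x0,y0]).round(1),st[i,4],'ztop',zt.round(4),'top med',np.median(t,0).round(4),'mid',((t.min(0)+t.max(0))/2).round(4),'ext',np.ptp(t,axis=0).round(3))
    for (u,v) in ([(312,226),(350,167),(318,170),(335,168),(299,171),(313,243),(306,208),(304,240),(148,227),(431,251)] if n=="top" else [(265,231),(340,228),(320,212),(266,258),(305,188),(205,157),(320,392)]): print(n,u,v,W[v,u].round(4),p[v,u])
    big.append(cv2.resize(p[y0:y1,x0:x1],None,fx=3.2,fy=3.2,interpolation=2))
h=max(b.shape[0] for b in big);big=[cv2.copyMakeBorder(b,0,h-b.shape[0],0,0,0) for b in big]
o=np.hstack(big);o=cv2.resize(o,(800,int(o.shape[0]*800/o.shape[1])));cv2.imwrite('pics/crop.png',o[:,:,::-1]);print(o.shape)
E
```

```text
top [298.5 171.5] 213 ztop 0.259 top med [ 0.6055 -0.0211  0.2567] mid [ 0.606  -0.0219  0.257 ] ext [0.034 0.037 0.008]
top [350.1 166.9] 33 ztop 0.2544 top med [ 0.6172 -0.1361  0.2523] mid [ 0.6174 -0.1369  0.2521] ext [0.01  0.012 0.007]
top [316.8 179.9] 39 ztop 0.2065 top med [ 0.6007 -0.0665  0.2062] mid [ 0.6006 -0.0659  0.2053] ext [0.006 0.023 0.009]
top [300.2 189.2] 46 ztop 0.208 top med [ 0.5786 -0.0255  0.2066] mid [ 0.5782 -0.0255  0.2061] ext [0.012 0.048 0.008]
top [311.4 226.3] 179 ztop 0.2218 top med [ 0.4896 -0.0487  0.2194] mid [ 0.4892 -0.0493  0.2199] ext [0.034 0.029 0.008]
top 312 226 [ 0.49   -0.0504  0.2194] [23 21 26]
top 350 167 [ 0.615  -0.1356  0.2521] [16 16 20]
top 318 170 [ 0.616  -0.0673  0.2255] [140 139 134]
top 335 168 [ 0.6209 -0.1063  0.2213] [137 135 129]
top 299 171 [ 0.6074 -0.0231  0.2553] [20 18 20]
top 313 243 [ 0.4615 -0.0598  0.1009] [159 153 151]
top 306 208 [ 0.5348 -0.0397  0.1933] [55 60 61]
top 304 240 [ 0.4691 -0.0377  0.1035] [157 153 152]
top 148 227 [0.5114 0.3541 0.0811] [161 156 152]
top 431 251 [ 0.4375 -0.3561  0.0794] [156 152 148]
side [338.9 231. ] 43 ztop 0.2502 top med [ 0.6104 -0.1423  0.249 ] mid [ 0.6112 -0.141   0.2487] ext [0.008 0.007 0.008]
side 265 231 [ 0.4842 -0.0544  0.2209] [59 53 54]
side 340 228 [ 0.6112 -0.1429  0.2486] [44 42 41]
side 320 212 [ 0.6106 -0.0734  0.2275] [159 156 151]
side 266 258 [ 0.4901 -0.045   0.1014] [173 170 166]
side 305 188 [ 0.6047 -0.0192  0.2566] [52 50 48]
side 205 157 [0.513  0.3558 0.0857] [178 183 187]
side 320 392 [ 0.4363 -0.3559  0.076 ] [173 167 163]
(371, 800, 3)
```

View pics/crop.png

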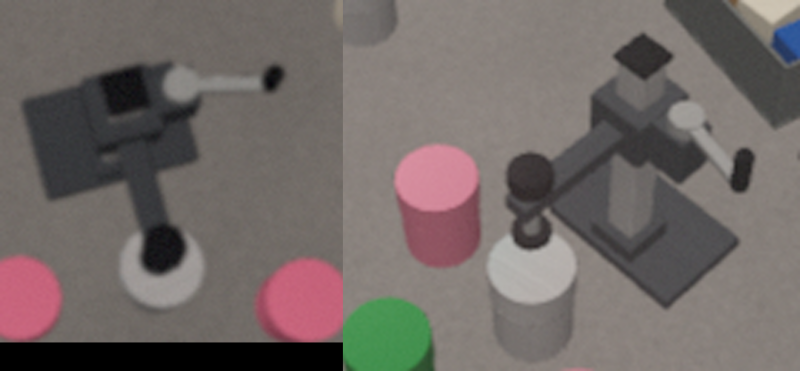

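```bash
python3 -m inch '[[0,0,0,-50,0],[0,0,0,-78,0],[0,-477,-506,-78,0],[0,-477,-506,-78,0],[0,-477,-506,-78,0],[0,-477,-506,-78,0],[0,-477,-506,-78,0],[0,-477,-506,-78,0]]'
```

```text
time_s: 0.9
position: [0.3313, 0.3105, 0.2998]
tcp_rot: [[-0.941, 0.338, -0.001], [0.338, 0.941, -0.002], [0.0, -0.002, -1.0]]
force: [0.8, 0.7, 0.3]
opening: 0.356
```

```bash
python3 -m inch '[[0,-270,-286,0,0],[0,-270,-286,0,0],[0,-270,-286,0,0],[0,-270,-286,0,0],[0,-270,-286,0,0],[0,-270,-286,0,0],[0,-270,-286,0,0],[0,-270,-286,0,0]]'; python3 -m inch '[[0,0,0,0,0],[0,0,0,0,0]]'
```

```text
time_s: 1.7
position: [0.489, -0.0523, 0.3001]
tcp_rot: [[-0.941, 0.339, -0.001], [0.339, 0.941, -0.002], [0.001, -0.002, -1.0]]
force: [0.6, 1.0, -0.3]
opening: 0.004
time_s: 1.9
position: [0.4887, -0.0532, 0.2995]
tcp_rot: [[-0.94, 0.342, -0.003], [0.342, 0.94, -0.001], [0.002, -0.002, -1.0]]
force: [-0.1, 0.4, 0.6]
opening: -0.0
```

```bash
python3 -m inch '[[0,1,3,25,0],[0,1,3,50,0],[0,1,3,65,0],[0,1,3,70,0],[0,1,3,70,0]]'; python3 -m inch '[[0,0,0,3,0],[0,0,0,6,0],[0,0,0,9,0],[0,0,0,12,0]]'
```

```text
time_s: 2.4
position: [0.4876, -0.0486, 0.229]
tcp_rot: [[-0.94, 0.34, -0.005], [0.34, 0.94, 0.0], [0.005, -0.002, -1.0]]
force: [-0.3, 0.8, 1.0]
opening: 0.007
time_s: 2.8
position: [0.4878, -0.0486, 0.2174]
tcp_rot: [[-0.94, 0.34, -0.004], [0.34, 0.94, -0.0], [0.004, -0.001, -1.0]]
force: [-0.9, -0.2, 3.5]
opening: 0.01
```

```bash
python3 -m inch '[[0,0,0,3,0],[0,0,0,6,0],[0,0,0,9,0],[0,0,0,12,0],[0,0,0,14,0],[0,0,0,16,0]]'; for i in 1; do :; done; python3 -m inch '[[0,0,0,1,0],[0,0,0,2,0],[0,0,0,3,0],[0,0,0,4,0]]'
```

```text
time_s: 3.4
position: [0.4878, -0.0486, 0.2012]
tcp_rot: [[-0.94, 0.341, -0.004], [0.341, 0.94, 0.0], [0.004, -0.001, -1.0]]
force: [-1.0, 1.0, 3.7]
opening: 0.006
time_s: 3.8
position: [0.4879, -0.0486, 0.1972]
tcp_rot: [[-0.94, 0.341, -0.004], [0.341, 0.94, -0.0], [0.004, -0.001, -1.0]]
force: [-1.0, 1.0, 2.6]
opening: 0.007
```

```bash
python3 -m inch '[[0,0,0,1,0],[0,0,0,2,0],[0,0,0,3,0],[0,0,0,4,0],[0,0,0,5,0]]'; python3 -m inch '[[0,0,0,0.5,0],[0,0,0,1,0],[0,0,0,1,0]]';  python3 -m inch '[[0,0,0,0.5,0],[0,0,0,1,0],[0,0,0,1,0]]'; python3 -m inch '[[0,0,0,0.5,0],[0,0,0,1,0],[0,0,0,1,0]]'
```

```text
time_s: 4.3
position: [0.4878, -0.0486, 0.1921]
tcp_rot: [[-0.94, 0.341, -0.004], [0.341, 0.94, 0.0], [0.004, -0.001, -1.0]]
force: [-1.1, 0.6, 2.8]
opening: 0.006
time_s: 4.6
position: [0.4878, -0.0486, 0.1909]
tcp_rot: [[-0.94, 0.341, -0.004], [0.341, 0.94, 0.0], [0.004, -0.001, -1.0]]
force: [-0.3, 0.6, 0.9]
opening: 0.006
time_s: 4.9
position: [0.4878, -0.0486, 0.1899]
tcp_rot: [[-0.94, 0.341, -0.004], [0.341, 0.94, 0.0], [0.004, -0.001, -1.0]]
force: [-0.8, 0.5, 1.6]
opening: 0.006
time_s: 5.2
position: [0.4878, -0.0486, 0.1888]
tcp_rot: [[-0.94, 0.341, -0.004], [0.341, 0.94, 0.0], [0.004, -0.001, -1.0]]
force: [0.1, 1.8, 3.1]
opening: 0.005
```

```bash
python3 -m inch '[[0,0,0,0.5,0],[0,0,0,1,0]]'; python3 -m inch '[[0,0,0,0.5,0],[0,0,0,1,0]]'
```

```text
time_s: 5.4
position: [0.4878, -0.0486, 0.1878]
tcp_rot: [[-0.94, 0.341, -0.004], [0.341, 0.94, 0.0], [0.004, -0.001, -1.0]]
force: [0.0, 0.8, 3.4]
opening: 0.004
time_s: 5.6
position: [0.4878, -0.0486, 0.1868]
tcp_rot: [[-0.94, 0.341, -0.004], [0.341, 0.94, 0.0], [0.004, -0.001, -1.0]]
force: [-0.4, 1.0, 2.9]
opening: 0.001
```

```bash
python3 -m inch '[[0,0,0,0.5,0],[0,0,0,1,0]]'; python3 -m inch '[[0,0,0,0.4,0],[0,0,0,0.7,0]]'
```

```text
time_s: 5.8
position: [0.4878, -0.0486, 0.1857]
tcp_rot: [[-0.94, 0.341, -0.004], [0.341, 0.94, 0.0], [0.004, -0.001, -1.0]]
force: [0.5, 1.0, 3.2]
opening: 0.005
time_s: 6.0
position: [0.4878, -0.0486, 0.185]
tcp_rot: [[-0.94, 0.341, -0.004], [0.341, 0.94, 0.0], [0.004, -0.001, -1.0]]
force: [0.0, 0.6, 3.0]
opening: 0.005
```

```bash
python3 -m inch '[[0,0,0,0.3,0],[0,0,0,0.5,0]]'; python3 -m inch '[[0,0,0,0.3,0],[0,0,0,0.5,0]]'
```

```text
time_s: 6.2
position: [0.4878, -0.0486, 0.1844]
tcp_rot: [[-0.94, 0.341, -0.004], [0.341, 0.94, 0.0], [0.004, -0.001, -1.0]]
force: [-0.2, 0.4, 4.0]
opening: 0.009
time_s: 6.4
position: [0.4879, -0.0486, 0.184]
tcp_rot: [[-0.94, 0.341, -0.004], [0.341, 0.94, 0.0], [0.004, -0.001, -1.0]]
force: [-0.9, 0.9, 4.5]
opening: -0.0
```

```bash
python3 -m inch '[[0,0,0,0.3,0],[0,0,0,0.5,0]]'
```

```text
time_s: 6.6
position: [0.4878, -0.0486, 0.1839]
tcp_rot: [[-0.94, 0.34, -0.004], [0.34, 0.94, -0.0], [0.003, -0.001, -1.0]]
force: [-1.7, 1.1, 7.2]
opening: 0.004
```

```bash
python3 -m inch '[[0,0,0,0.3,0],[0,0,0,0.5,0]]'
```

```text
time_s: 6.8
position: [0.4879, -0.0486, 0.1839]
tcp_rot: [[-0.94, 0.34, -0.004], [0.34, 0.94, -0.0], [0.003, -0.001, -1.0]]
force: [-2.8, 0.5, 8.4]
opening: 0.004
```

```bash
python3 -m inch '[[0,0,0,-10,0],[0,0,0,-50,0],[0,0,0,-100,0],[0,-50,-15,-116,0.13],[0,-100,-30,-116,0.26],[0,-150,-43,-116,0.26],[0,-176,-50,-116,0.26],[0,-176,-50,-116,0.26]]'; python3 - <<'E'
from h import *
out=[]
for n,b in(("top",(255,140,375,260)),("side",(200,170,360,300))):
    p,d=cap(n,n+"1");W=world(n,d);x0,y0,x1,y1=b
    for (u,v) in ([(312,228),(349,169),(304,242)] if n=="top" else [(265,252),(266,275),(340,245)]): print(n,u,v,W[v,u].round(4),p[v,u])
    out.append(cv2.resize(p[y0:y1,x0:x1],(400,int(400*(y1-y0)/(x1-x0))),interpolation=2))
h=max(b.shape[0] for b in out);cv2.imwrite('pics/crop1.png',np.hstack([cv2.copyMakeBorder(b,0,h-b.shape[0],0,0,0) for b in out])[:,:,::-1])
E
```

```text
time_s: 7.6
position: [0.64, -0.1591, 0.2984]
tcp_rot: [[-0.82, 0.573, -0.001], [0.573, 0.82, -0.002], [-0.0, -0.003, -1.0]]
force: [-1.1, 0.1, -0.1]
opening: 0.006
top 312 228 [ 0.4279 -0.0147  0.736 ] [66 77 86]
top 349 169 [ 0.5091 -0.0681  0.6742] [50 59 66]
top 304 242 [ 0.4122 -0.0053  0.7395] [65 75 83]
side 265 252 [ 0.4788 -0.0621  0.1562] [87 82 83]
side 266 275 [ 0.4682 -0.084   0.0992] [188 182 178]
side 340 245 [ 0.7119 -0.0507  0.0042] [124 118 112]
```

View pics/crop1.png

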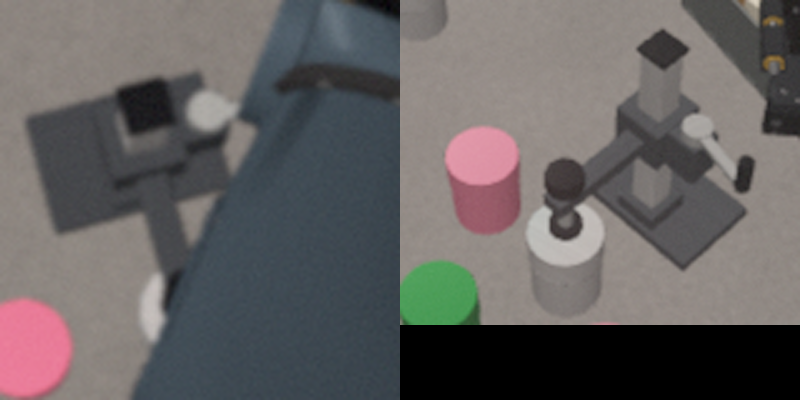

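The side crop shows the foot sitting on the lid, with the pin at crop (745,172), still at its starting angle. The arm blocks the top view. Now I'll lower the shut fingers beside the pin and push it.

```bash
python3 -m inch '[[0,0,0,-0,0],[0,0,0,40,0],[0,0,0,80,0],[0,0,0,99,0],[0,0,0,99,0],[0,5,0,99,0],[0,10,0,99,0],[0,10,0,99,0]]'; python3 -m inch '[[0,4,0,0,0],[0,8,-1,0,0],[0,12,-3,0,0],[0,16,-4,0,0],[0,20,-5,0,0],[0,24,-6,0,0],[0,28,-6,0,0],[0,32,-7,0,0]]'
```

```text
time_s: 8.5
position: [0.6286, -0.1503, 0.2018]
tcp_rot: [[-0.821, 0.571, -0.001], [0.571, 0.821, -0.002], [-0.0, -0.002, -1.0]]
force: [1.2, -0.4, -0.1]
opening: 0.006
time_s: 9.3
position: [0.5976, -0.1381, 0.2018]
tcp_rot: [[-0.821, 0.571, -0.002], [0.571, 0.821, -0.002], [0.0, -0.003, -1.0]]
force: [1.8, -3.8, 1.0]
opening: 0.005
```

```bash
python3 -m inch '[[0,4,0,0,0],[0,8,0,0,0],[0,12,0,0,0],[0,16,0,0,0],[0,20,1,0,0],[0,24,1,0,0],[0,28,2,0,0],[0,32,3,0,0]]'; python3 -m inch '[[0,2,1,0,0],[0,4,1,0,0],[0,6,2,0,0]]'
```

```text
time_s: 10.1
position: [0.5727, -0.117, 0.2016]
tcp_rot: [[-0.821, 0.571, -0.002], [0.571, 0.821, -0.002], [0.001, -0.003, -1.0]]
force: [1.0, -2.9, -1.2]
opening: 0.003
time_s: 10.4
position: [0.5691, -0.1116, 0.2017]
tcp_rot: [[-0.821, 0.571, -0.002], [0.571, 0.821, -0.002], [0.0, -0.002, -1.0]]
force: [2.1, -3.3, -0.2]
opening: 0.005
```

```bash
python3 -m inch '[[0,2,1,0,0],[0,4,2,0,0]]';python3 -m inch '[[0,1.5,0.5,0,0],[0,3,1,0,0]]'; python3 -m inch '[[0,1,0.5,0,0],[0,2,1,0,0]]'
```

```text
time_s: 10.6
position: [0.5667, -0.1076, 0.2017]
tcp_rot: [[-0.821, 0.571, -0.002], [0.571, 0.821, -0.002], [0.001, -0.003, -1.0]]
force: [0.4, -3.2, -0.1]
opening: 0.006
time_s: 10.8
position: [0.5655, -0.1056, 0.2018]
tcp_rot: [[-0.821, 0.571, -0.0], [0.571, 0.821, -0.003], [-0.002, -0.003, -1.0]]
force: [3.2, -5.3, -2.5]
opening: 0.004
time_s: 11.0
position: [0.5656, -0.1054, 0.202]
tcp_rot: [[-0.821, 0.57, 0.003], [0.57, 0.821, -0.007], [-0.006, -0.004, -1.0]]
force: [3.5, -7.7, -2.5]
opening: 0.004
```

```bash
python3 -m inch '[[0,1,0,0,0],[0,2,0,0,0],[0,3,0,0,0]]'
```

```text
time_s: 11.3
position: [0.5656, -0.1054, 0.2021]
tcp_rot: [[-0.821, 0.57, 0.008], [0.57, 0.821, -0.011], [-0.013, -0.004, -1.0]]
force: [7.1, -6.1, -4.2]
opening: 0.001
```

```bash
python3 -m inch '[[0,-8,0,0,0],[0,-25,0,0,0],[0,-25,0,-50,0],[0,-25,0,-100,0],[0,-25,0,-150,0],[0,-25,0,-170,0],[0,20,20,-170,0],[0,60,40,-170,0]]'; python3 -m inch '[[0,350,180,0,0],[0,350,180,0,0],[0,350,180,0,0],[0,350,180,0,0],[0,350,180,0,0],[0,350,180,0,0],[0,350,180,0,0],[0,350,180,0,0]]'; python3 - <<'E'
from h import *
out=[]
for n,b in(("top",(255,140,375,260)),("side",(200,170,360,300))):
    p,d=cap(n,n+"2");W=world(n,d);x0,y0,x1,y1=b
    p0=np.load(f'pics/{n}0.npz')['p']
    out.append(cv2.resize(p[y0:y1,x0:x1],(400,int(400*(y1-y0)/(x1-x0))),interpolation=2))
    C=p[y0:y1,x0:x1];P=W[y0:y1,x0:x1];dark=(C.max(-1)<50)&(P[...,2]>0.1)
    k,l,st,ce=cv2.connectedComponentsWithStats(dark.astype(np.uint8))
    for i in range(1,k):
        if st[i,4]>14:
            q=P[l==i];zt=np.percentile(q[:,2],90);print(n,(ce[i]+[x0,y0]).round(1),st[i,4],zt.round(4),np.median(q[q[:,2]>zt-.006],0).round(4))
    # bystander shift: image change outside the stop region
    df=(np.abs(p.astype(int)-p0).max(-1)>40).astype(np.uint8);k,l,st,ce=cv2.connectedComponentsWithStats(df)
    print([(ce[i].round().tolist(),int(st[i,4])) for i in range(1,k) if st[i,4]>15])
h=max(b.shape[0] for b in out);cv2.imwrite('pics/crop2.png',np.hstack([cv2.copyMakeBorder(b,0,h-b.shape[0],0,0,0) for b in out])[:,:,::-1])
E
```

```text
time_s: 12.1
position: [0.5363, -0.0351, 0.3715]
tcp_rot: [[-0.82, 0.572, 0.007], [0.572, 0.82, -0.008], [-0.01, -0.003, -1.0]]
force: [0.2, 0.5, -0.8]
opening: 0.007
time_s: 12.9
position: [0.3489, 0.3144, 0.3672]
tcp_rot: [[-0.821, 0.571, 0.003], [0.571, 0.821, -0.008], [-0.007, -0.005, -1.0]]
force: [0.3, 0.0, -0.5]
opening: 0.002
top [298.6 171.5] 213 0.259 [ 0.6066 -0.0212  0.2567]
top [313.8 183.7] 24 0.1698 [ 0.5994 -0.0595  0.1682]
top [299.4 192.1] 63 0.1738 [ 0.5788 -0.0266  0.1721]
top [330.6 198.6] 27 0.2183 [ 0.5529 -0.0953  0.2162]
top [310.4 228. ] 170 0.1864 [ 0.4894 -0.0493  0.184 ]
[([350.0, 167.0], 52), ([319.0, 180.0], 107), ([331.0, 199.0], 39), ([316.0, 222.0], 45), ([307.0, 235.0], 23), ([108.0, 332.0], 7946), ([52.0, 266.0], 263), ([28.0, 319.0], 3757), ([40.0, 402.0], 2221), ([93.0, 380.0], 94)]
side [301.4 239.2] 51 0.2168 [ 0.5471 -0.1007  0.2144]
[([37.0, 55.0], 4029), ([97.0, 7.0], 550), ([111.0, 56.0], 3619), ([291.0, 204.0], 78), ([315.0, 202.0], 47), ([316.0, 212.0], 24), ([301.0, 215.0], 41), ([309.0, 229.0], 325), ([271.0, 228.0], 261), ([339.0, 229.0], 98), ([321.0, 234.0], 67), ([272.0, 246.0], 22), ([266.0, 248.0], 19), ([266.0, 261.0], 113), ([61.0, 285.0], 1082), ([30.0, 346.0], 223)]
```

View pics/crop2.png

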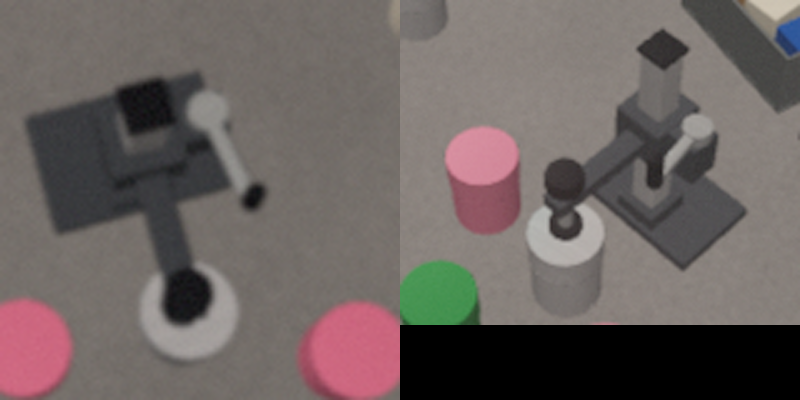

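The crops show the foot on the lid and the lever swung to its locked direction, with the pin at top pixel (331,199). That puts the pin at (0.553,-0.095), where a full lock should place it. The knob top is at 0.184 m, the height at which I felt contact. The only image changes are the stop, the lever and the arm.

```bash
python3 -c "
from rig import bot
print(bot.hand_in())"
```

```text
the job is handed in; nothing more can be done
None
```

I pushed the height stop down until its foot rested on the tin's lid, then swung the clamp lever clockwise to its end stop. I then moved the arm clear and handed the job in at about 13 s of the 59 s allowed.

- **Foot on the lid:** The stop slid down at about 3 N. It then held at knob height 0.1839 m while the force rose to 8.4 N, so I estimate about 5 N on the lid, against the 20 N denting limit. After locking, the top camera still put the knob top at 0.184 m. The side picture shows the foot on the lid.
- **Lever locked:** The lever turned at about 3–4 N and stopped where I expected, holding against about 9 N sideways. The top camera put the pin at (0.553, -0.095) m, against (0.553, -0.096) m calculated for a full lock. The side camera put it about 8 mm away from that, at (0.547, -0.101) m. I trusted the top view because it agrees with where the lever stopped.
- **Upward force:** While pressing at the end stop, the fingers pushed up on the pin with about 4 N. That is below the 11 N needed to lift the stop, and the knob height did not change.
- **Other objects:** Comparing pictures from before and after, only the stop, the lever and the arm had changed. The tins, bottle, jar and cup showed no movement.

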